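Third hand at the coat rail: seat the last peg and hold it home

TASK

Pick up the loose coat peg, keep its notch upward, and push its round tenon through the empty middle hole of the coat rail in the jig until its square shoulder sits tight against the face of the board. Finish while still gripping the peg and pressing it square against the board with a steady push of about 12 newtons (at least 6, at most 20), so that I can drive the wedge from behind; do not ram it, and leave the other things on the bench where they are.

Things in the scene. Friction and masses are not known exactly. Their poses are not given: they have to be found in the camera images.
- peg: loose coat peg, about 90 g: brown square bar 28 x 28 x 102 mm with a paler round tenon, 13 mm across, 32 mm long, on one end. Lies on the bench, notch up. Origin: on the underside; x axis along the bar to the tenon, z up. Bar from x = -67 to +35 mm, tenon on to +67 mm, its axis 14 mm above the underside; notch (20 mm high) in the top at x = -61 to -38 mm; centre of mass near x = -8 mm
- peg_tip (a point): centre of the free end of the tenon of the loose peg, on its axis (axes as the peg's). The last 6 mm of the tenon taper from 13 to 8 mm across.
- peg_shoulder (a point): centre of the square shoulder of the loose peg, on its axis, where the tenon starts (axes as the peg's)
- peg_rail: coat rail: pale board on edge, 270 mm long (y), 76 mm high, 22 mm thick, with two pegs like the loose one fitted 90 mm either side of the empty middle hole, sticking out 102 mm toward the robot. Origin: centre of the mouth of the empty hole, on the face toward the robot, 70 mm above the bench, midway up the board. x axis: level, square into the board (the way to push), y along it, z up
- hole (a point): centre of the mouth of the empty hole, place and axes as the coat rail's origin; the hole is 16 mm across, its edge slightly broken, and goes through the 22 mm board along x
- jig: jig screwed to the bench that carries the rail: plywood baseboard 100 x 310 x 18 mm, dark back posts with rubber buffers, low lips (48 mm high) before the board's ends. Origin: underside middle; axes as the rail's; unpressed rail face at x = -20 mm. The rail gives way on the buffers along +x by 1 mm per 3 N of push (12 mm at most) and springs back
- glue_bottle: bystander: white glue bottle with red cap, standing, 42 x 60 mm, 165 mm high; origin at the middle of its underside
- wedge_a: bystander: pale wooden wedge 32 x 60 x 22 mm; origin at the middle of its underside
- wedge_b: bystander: brown wooden wedge 32 x 60 x 22 mm; origin at the middle of its underside
- sanding_block: bystander: cork sanding block 62 x 110 x 36 mm; origin at the middle of its underside
- pencil: bystander: red pencil, 152 mm long; origin at the middle of its underside
- tape: bystander: roll of black tape, 64 mm across, 19 mm high; origin at the middle of its underside

How it is judged:
On the way, in this order (a step that is already met when the one before it is completed fails the run):
1. the peg is lifted clear of the bench (height (world z) of peg above 0.035 m), for 0.2 s.
2. the tenon has entered the empty hole of the rail, peg square to the board (x of peg_tip in the frame of hole above 0.008 m and y of peg_tip in the frame of hole between -0.005 and 0.005 m and z of peg_tip in the frame of hole between -0.005 and 0.005 m and angle between the x axis of peg and the x axis of peg_rail, either way round below 0.08 rad and angle between peg's own z axis and vertical below 0.08 rad), for 0.1 s.
At the end, for the whole second after the job is handed in: Peg through the empty hole, shoulder within 2 mm of the board and 5 mm of the hole centre, square and notch up within 0.08 rad, at rest, still held by the fingers, pressing the board with 6 to 20 N through the last second (board 1.5 to 7 mm into its buffers) (x of peg_shoulder in the frame of hole between -0.002 and 0.003 m and y of peg_shoulder in the frame of hole between -0.005 and 0.005 m and z of peg_shoulder in the frame of hole between -0.005 and 0.005 m and angle between the x axis of peg and the x axis of peg_rail, either way round below 0.08 rad and angle between peg's own z axis and vertical below 0.08 rad and contact force between peg and peg_rail between 6 and 20 N and x of hole in the frame of jig between -0.0185 and -0.013 m and contact force between the fingers and peg above 25 N and linear speed of peg below 0.01 m/s); the arm keeps its last pose, push and grip.
It fails at once if the rail is rammed: pushed more than 10 mm into its buffers (x of hole in the frame of jig above -0.01 m).
It fails at once if another thing on the bench is shoved more than 30 mm (distance of any of glue_bottle, wedge_a, wedge_b, sanding_block, pencil, tape from where it was at the start of the episode above 0.03 m).
It fails at once if the glue bottle is knocked over (angle between glue_bottle's own z axis and vertical above 0.5 rad).
It also fails if it takes over 48 s, if anything falls off the work surface, if the arm or the gripper's body presses on something with over 40 N, if the wrist force passes 120 N, or if a joint passes its speed limit or range.

ROBOT

A 7-joint arm with a two-finger parallel gripper is mounted at the origin on the work surface; the furniture and walls round the work are solid. World frame = base frame: x ahead of the robot, y to its left, z up, the work surface at z = 0. Lengths are in m, angles in rad, forces in N, time in s.
With the tool pointing down it reaches from about 0.4 to 0.85 m from the base axis. Payload 10.4 kg.
Tool frame: the origin (TCP) lies on the centre line of the jaws, within the pads' length; the fingertips stand 22 mm ahead of it and the grasp point (between the pads) lies 3 mm ahead of it; z points along the fingers, y is the line along which they close (so a half turn about z gives the same grasp; the last joint's range is limited). The gripper opens to 87 mm and grips with 3 to 60 N. Pads are 19 mm wide; open, the fingers measure 117 mm over their backs; the gripper's body (75 mm by 190 mm) begins 51 mm behind the grasp point.
Start: joints at [-0.023, 0.332, -0.065, 1.46, 0.022, 1.35, -0.088], TCP at [0.625, 0, 0.245] pointing down, gripper open.
Joint ranges: [-2.6, 2.6], [-0.5, 2.12], [-1.47, 1.34], [0.16, 2.42], [-1.27, 4.41], [0.06, 2.06], [-2.6, 2.6]. Speed limits (rad/s): [2.22, 2.22, 2.79, 2.79, 3.14, 3.14, 3.14].

INTERFACE

Orientations are given as a unit quaternion [x, y, z, w].
In Python, from bench import r gives the robot as it stands.
- The arm moves only by the tool pendant, called after "Call:" as a command line: name --argument value ..., lists and objects as JSON in quotes. Schema: {"type":"object","properties":{"plan":{"type":"array","items":{"type":"object","properties":{"tx":{"type":"number"},"ty":{"type":"number"},"tz":{"type":"number"},"rz":{"type":"number"},"aperture":{"type":"number"}},"additionalProperties":false,"required":["aperture"]},"minItems":1,"maxItems":12},"grip_n":{"type":"number"},"only":{"type":"string"},"quiet":{"type":"boolean"},"lines":{"type":"string"}},"required":["plan"],"additionalProperties":false}. plan is a list of rows, 1 to 12 of them, each an object with the fields tx, ty, tz (the shift in m), rz (a turn about the tool's z in rad), aperture (the finger opening in m); a field left out counts as zero (the opening has to be given); each row is the pose to reach, as a shift and turn from the pose commanded when the call began, along the tool's axes at that moment; what a row does not reach only later rows make up. A row lasts 1/10 s, in which the tool goes at most 0.05 m and 0.15 rad, less where a joint would pass 70% of its speed; a pose out of reach is approached as far as the arm can. The fingers move at their own pace and stop on an object; grip_n is the grip in N (left out, the last holds). Time passes only in rows, so rows that do not move let the fingers close. The tool returns the time, the measured TCP pose, the force, the opening and the grip force at its end. only (a regular expression) keeps the lines of the reply that match it, lines (a string "A,B") keeps lines A to B, and quiet returns only ok. Input that does not fit is refused with a message, and nothing moves.
- r.read_state(): the state, without advancing time (a new reading comes with each control period).
- r.camera(name): name is "scene" or "side" or "wrist"; returns a dict with "img" (480x640x3 uint8, red, green, blue), "fx", "fy", "cx", "cy" (pixels), "k1" (the pictures are not rectified: a ray, as slopes to the right and down, at radius r is drawn at 1 + k1 r^2 times it, then the intrinsics apply), "pose" (4x4, takes a point from camera to world coordinates). Camera axes: x right, y down, z forward; pixel columns grow to the right and rows downward; lengths in m; the calibration is good to about 2 mm. A picture is of the moment at which its call begins. There is no depth.
- r.close_job(): hands the job in; it is judged then, once.
The state is a dict: "time": time; "joint_positions": joint angles; "joint_vel": joint speeds; "joint_torque": joint torques, N m; "ee_pos": TCP position; "eef_rot": TCP orientation; "ft_force": force on the tool from outside, world axes, zero at the start; "torque": the same for the moment, N m; "width": finger opening in m; "grip_force": force on a finger pad.
Only numpy, scipy, OpenCV 4.12 (cv2) and the standard library are available. Lean on these libraries where they do the work, as an engineer would, in place of code of your own. Each camera call takes 0.05 s, during which the arm holds its last target. There are 200 camera calls.

## Working session

There is one attempt and no reset: what is moved stays moved. The work goes in short steps, Python scripts to look and compute and a tool call to move; the robot and the scene stay as the last step left them, time stands still between calls to the robot, and variables do not carry over. Pictures are saved under pics/ and viewed, at most 13 in all, crops included, and the job is handed in when it is done.

```bash
mkdir -p pics; ls
```

Run:
```python
from bench import r
import cv2
s=r.read_state(); print(s)
for n in ["scene","side","wrist"]:
    c=r.camera(n); cv2.imwrite(f"pics/{n}0.png",c["img"][:,:,::-1]); print(n,c["fx"],c["cx"],c["cy"],c["k1"],c["pose"].round(3).tolist() if hasattr(c["pose"],'round') else c["pose"])
```

```text
bench.py
pics
{'time': 0.0, 'joint_positions': array([-0.02259514,  0.33284064, -0.0646969 ,  1.46095371,  0.02158331,
        1.34989476, -0.08848414]), 'joint_vel': array([ 1.92469987e-04, -2.64252127e-04, -1.31119356e-03, -9.35549184e-04,
       -1.21979532e-03,  2.38185277e-04,  4.46391481e-05]), 'joint_torque': array([-1.20520472e-04, -6.23245955e+01,  2.44190963e-02, -3.89891267e+01,
       -6.13984605e-02,  3.97891912e-02,  1.87085252e-04]), 'ee_pos': array([ 6.24639201e-01, -4.30695343e-06,  2.43767487e-01]), 'eef_rot': array([ 7.07097538e-01,  7.07115677e-01, -5.13270303e-04, -4.77252549e-04]), 'ft_force': array([-0.07270734,  0.48287429, -0.15112639]), 'torque': array([ 0.02005003, -0.03521032,  0.03757257]), 'grip_force': 0.0, 'width': 0.08706136103182488}
scene 594.1604516634891 314.62941138887624 239.53610961632577 -0.03420562986764146 [[0.855, -0.259, 0.45, -0.022], [-0.519, -0.453, 0.725, -0.785], [0.016, -0.853, -0.522, 0.641], [0.0, 0.0, 0.0, 1.0]]
side 434.63208944209396 314.1969401374139 235.04374150172336 -0.04587573071407559 [[-0.911, -0.238, 0.336, 0.185], [-0.412, 0.521, -0.748, 0.645], [0.003, -0.82, -0.573, 0.601], [0.0, 0.0, 0.0, 1.0]]
wrist 357.41848526977554 313.28271446731014 240.9463094305858 -0.05959341768139234 [[1.0, 0.001, -0.002, 0.626], [0.001, -0.967, -0.255, 0.069], [-0.002, 0.255, -0.967, 0.385], [0.0, 0.0, 0.0, 1.0]]
```
View pics/scene0.png

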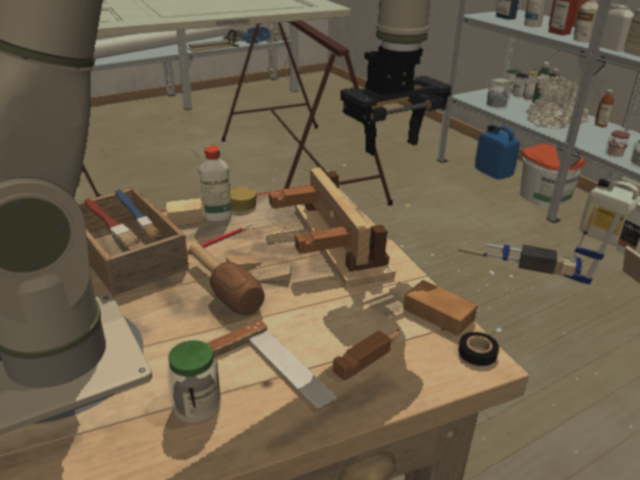

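View pics/side0.png

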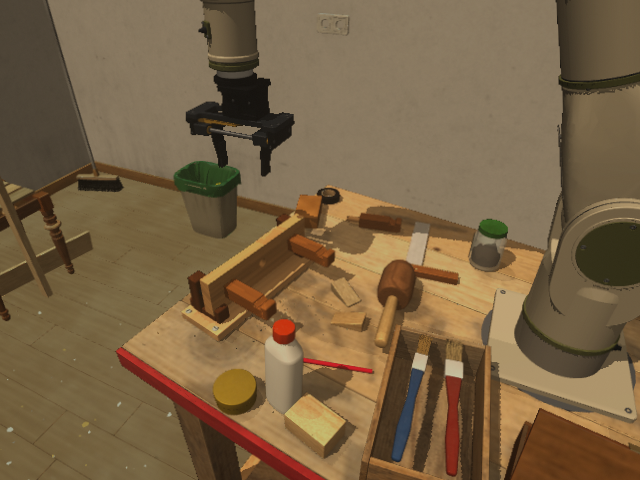

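View pics/wrist0.png

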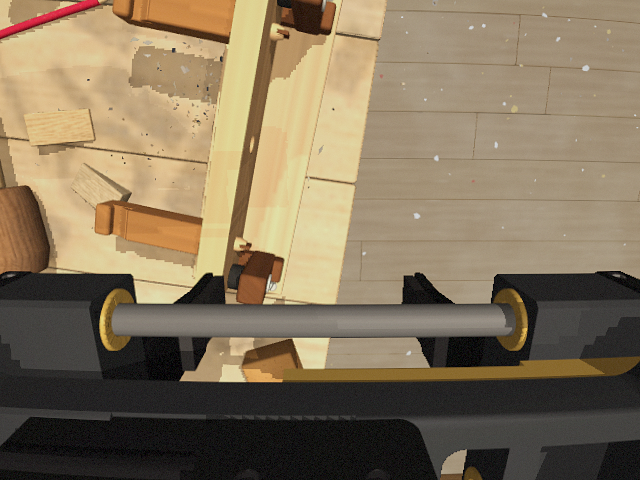

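The scene view shows the loose peg at about (335–390, 335–375) with its tenon toward the upper right. The rail's near fitted peg is at (325,240) and the far one at (295,195). The side view shows the loose peg at (380,222). The wrist view shows the board running from (215,270) to (260,0), with fitted pegs at (150,228) and (175,15).

Create h.py:
```python
import numpy as np, cv2
from bench import r
def K(c): return np.array([[c["fx"],0,c["cx"]],[0,c["fy"],c["cy"]],[0,0,1.]])
def plane(c,px,z):
    px=np.array(px,float).reshape(-1,1,2)
    n=cv2.undistortPoints(px,K(c),np.array([c["k1"],0,0,0,0.]))[:,0]
    P=np.array(c["pose"]); d=np.c_[n,np.ones(len(n))]@P[:3,:3].T; o=P[:3,3]
    return o+d*((z-o[2])/d[:,2])[:,None]
def proj(c,X):
    P=np.linalg.inv(np.array(c["pose"])); X=np.array(X,float).reshape(-1,3)@P[:3,:3].T+P[:3,3]
    a=X[:,:2]/X[:,2:]; q=a*(1+c["k1"]*(a**2).sum(1,keepdims=True))
    return q*[c["fx"],c["fy"]]+[c["cx"],c["cy"]]
def grab(n,name=None):
    c=r.camera(n)
    if name: cv2.imwrite(f"pics/{name}.png",c["img"][:,:,::-1])
    return c
```

Run:
```python
from h import *
c=grab("scene")
im=c["img"]; hsv=cv2.cvtColor(im,cv2.COLOR_RGB2HSV)
for p in [(350,362),(375,345),(397,334),(330,350),(310,240),(440,305)]: print(p,im[p[1],p[0]],hsv[p[1],p[0]])
print(plane(c,[(337,362),(390,345),(398,334)],0.02).round(3))
w=grab("wrist")
print("rail pegs ends/face", plane(w,[(97,215),(203,240),(115,10),(232,30)],0.084).round(3))
crop=im[300:400,310:430][:,:,::-1]
a=cv2.resize(crop,None,fx=5,fy=5,interpolation=cv2.INTER_CUBIC)
cv2.imwrite("pics/pegcrop.png",a)
```

```text
(350, 362) [95 64 41] [ 13 145  95]
(375, 345) [93 62 41] [ 12 143  93]
(397, 334) [136 104  73] [ 15 118 136]
(330, 350) [189 166 126] [ 19  85 189]
(310, 240) [127  83  54] [ 12 147 127]
(440, 305) [152 105  65] [ 14 146 152]
[[ 0.36  -0.24   0.02 ]
 [ 0.452 -0.25   0.02 ]
 [ 0.479 -0.236  0.02 ]]
rail pegs ends/face [[ 0.436  0.013  0.084]
 [ 0.529 -0.01   0.084]
 [ 0.471  0.175  0.084]
 [ 0.563  0.157  0.084]]
```

View pics/pegcrop.png

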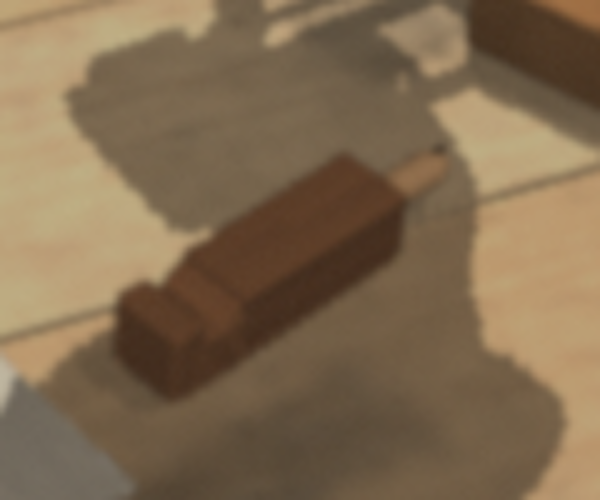

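The crop shows the peg's top face with tenon-end corners near (379,330) and (391,339), notch-end corners near (334,359) and (345,368), and the tip near (398,332).

Run:
```python
from h import *
c=grab("scene")
T=plane(c,[(379,330.4),(391,339),(345,367.6),(333.6,359)],0.028)
print(T.round(4)); f=(T[0]+T[1])/2; b=(T[2]+T[3])/2
print("len",np.linalg.norm(f-b),"wid",np.linalg.norm(T[0]-T[1]),"yaw",np.arctan2(*(f-b)[1::-1]),"origin",f+(b-f)*35/102)
print("tip",plane(c,[(398,332)],0.014))
```

```text
[[ 0.452  -0.2206  0.028 ]
 [ 0.4559 -0.2466  0.028 ]
 [ 0.3587 -0.263   0.028 ]
 [ 0.3541 -0.2393  0.028 ]]
len 0.09905833062893395 wid 0.026388638693379575 yaw 0.17829792632381214 origin [ 0.4204578  -0.23962823  0.028     ]
tip [[ 0.48706684 -0.22644574  0.014     ]]
```

Call:
pendant --plan '[{"tx":-0.02, "ty":-0.02, "rz":0.12, "aperture":0.087}, {"tx":-0.045, "ty":-0.045, "rz":0.26, "aperture":0.087}, {"tx":-0.07, "ty":-0.07, "rz":0.4, "aperture":0.087}, {"tx":-0.095, "ty":-0.1, "rz":0.54, "aperture":0.087}, {"tx":-0.12, "ty":-0.125, "rz":0.68, "aperture":0.087}, {"tx":-0.145, "ty":-0.15, "rz":0.82, "aperture":0.087}, {"tx":-0.17, "ty":-0.175, "rz":0.96, "aperture":0.087}, {"tx":-0.195, "ty":-0.2, "rz":1.1, "aperture":0.087}, {"tx":-0.22, "ty":-0.225, "rz":1.24, "aperture":0.087}, {"tx":-0.24, "ty":-0.25, "rz":1.36, "aperture":0.087}, {"tx":-0.245, "ty":-0.255, "rz":1.39, "aperture":0.087}, {"tx":-0.245, "ty":-0.255, "rz":1.39, "aperture":0.087}]' --grip_n 60

```text
time: 1.5
ee_pos: [0.3695, -0.2456, 0.2448]
eef_rot: [0.996, 0.089, 0.0, 0.0]
ft_force: [1.2, 0.3, 0.4]
width: 0.0871
grip_force: 0.0
```

Run:
```python
from h import *
grab("wrist","w1")
s=r.read_state();print(s["ee_pos"],s["eef_rot"],s["joint_positions"])
```

```text
[ 0.37036793 -0.2447016   0.244722  ] [ 9.95853456e-01  9.09711538e-02  3.75329261e-04 -4.25873408e-05] [ 0.2462569  -0.08335781  0.22365687  1.92107975  0.01867131  1.30125778
 -0.92440111]
```

View pics/w1.png

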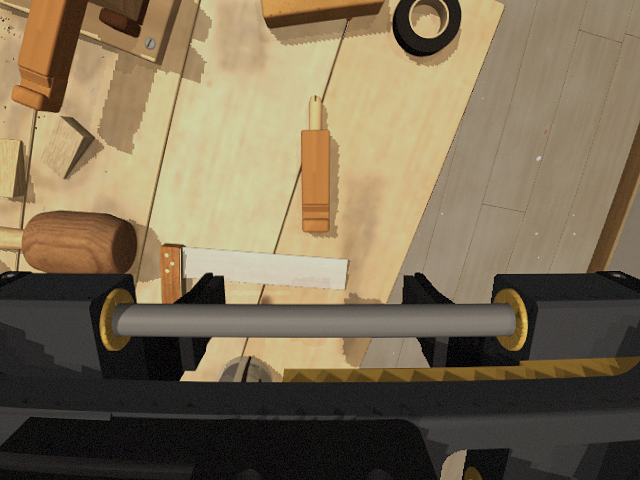

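The wrist view now shows the whole peg at (302–330, 95–232), with its tenon tip at (316,97) and nothing blocking it.

Run:
```python
from h import *
c=grab("wrist"); hsv=cv2.cvtColor(c["img"],cv2.COLOR_RGB2HSV)
m=((hsv[:,:,1]>130)&(hsv[:,:,0]<16)).astype(np.uint8); m=cv2.morphologyEx(m,cv2.MORPH_OPEN,np.ones((5,5)))
n,l,st,ce=cv2.connectedComponentsWithStats(m); k=l[180,316]; print(k,st[k])
for v in (134,150,170,190):
    u=np.where(l[v]==k)[0]; a=plane(c,[(u.min(),v),(u.max()+1,v)],.028); print(v,u.min(),u.max()+1,a.mean(0).round(4),np.linalg.norm(a[0]-a[1]).round(4))
print("front top",plane(c,[(316,130)],.028),"tip",plane(c,[(316,97)],.014))
f=plane(c,[(316,130)],.028)[0]
```

```text
4 [ 302  131   29  103 2741]
134 303 330 [ 0.452  -0.2336  0.028 ] 0.026
150 308 331 [ 0.4377 -0.2392  0.028 ] 0.0224
170 303 331 [ 0.4184 -0.2404  0.028 ] 0.0276
190 303 331 [ 0.399 -0.244  0.028] 0.028
front top [[ 0.45557821 -0.23241023  0.028     ]] tip [[ 0.48703894 -0.2266403   0.014     ]]
```

Call:
pendant --plan '[{"tx":0.01, "ty":0.001, "tz":0.02, "aperture":0.087}, {"tx":0.02, "ty":0.002, "tz":0.05, "aperture":0.087}, {"tx":0.03, "ty":0.003, "tz":0.08, "aperture":0.087}, {"tx":0.043, "ty":0.0037, "tz":0.11, "aperture":0.087}, {"tx":0.043, "ty":0.0037, "tz":0.14, "aperture":0.087}, {"tx":0.043, "ty":0.0037, "tz":0.17, "aperture":0.087}, {"tx":0.043, "ty":0.0037, "tz":0.19, "aperture":0.087}, {"tx":0.043, "ty":0.0037, "tz":0.205, "aperture":0.087}, {"tx":0.043, "ty":0.0037, "tz":0.215, "aperture":0.087}, {"tx":0.043, "ty":0.0037, "tz":0.219, "aperture":0.087}, {"tx":0.043, "ty":0.0037, "tz":0.219, "aperture":0.087}, {"tx":0.043, "ty":0.0037, "tz":0.219, "aperture":0.087}]' --grip_n 60

```text
time: 2.8
ee_pos: [0.4136, -0.2409, 0.0262]
eef_rot: [0.996, 0.091, 0.001, 0.0]
ft_force: [-0.3, 0.6, 0.4]
width: 0.0868
grip_force: 0.0
```

Call:
pendant --plan '[{"aperture":0.06}, {"aperture":0.04}, {"aperture":0.03}, {"aperture":0.02}, {"aperture":0.02}, {"aperture":0.02}, {"aperture":0.02}, {"aperture":0.02}]' --grip_n 60

```text
time: 3.6
ee_pos: [0.413, -0.2409, 0.0255]
eef_rot: [0.996, 0.09, 0.0, -0.0]
ft_force: [0.3, -0.7, 0.8]
width: 0.0311
grip_force: 0.0
```

Call:
pendant --plan '[{"aperture":0.02}, {"aperture":0.02}, {"aperture":0.02}, {"aperture":0.02}, {"aperture":0.02}]' --grip_n 60

```text
time: 4.1
ee_pos: [0.413, -0.2409, 0.0255]
eef_rot: [0.996, 0.09, 0.0, -0.0]
ft_force: [0.2, -0.0, -0.0]
width: 0.0276
grip_force: 60.0
```

Call:
pendant --plan '[{"tz":-0.01, "aperture":0.02}, {"tz":-0.03, "aperture":0.02}, {"tz":-0.055, "aperture":0.02}, {"tz":-0.08, "aperture":0.02}, {"tz":-0.105, "aperture":0.02}, {"tz":-0.13, "aperture":0.02}, {"tz":-0.15, "aperture":0.02}, {"tz":-0.16, "aperture":0.02}, {"tz":-0.16, "aperture":0.02}, {"tz":-0.16, "aperture":0.02}]' --grip_n 60

```text
time: 5.1
ee_pos: [0.4126, -0.2407, 0.1849]
eef_rot: [0.996, 0.09, -0.0, -0.0]
ft_force: [-0.5, 0.0, -1.3]
width: 0.0274
grip_force: 60.0
```

Call:
pendant --plan '[{"tx":0.005, "ty":-0.02, "rz":0.04, "aperture":0.02}, {"tx":0.01, "ty":-0.05, "rz":0.08, "aperture":0.02}, {"tx":0.015, "ty":-0.08, "rz":0.12, "aperture":0.02}, {"tx":0.022, "ty":-0.11, "rz":0.16, "aperture":0.02}, {"tx":0.03, "ty":-0.145, "rz":0.2, "aperture":0.02}, {"tx":0.037, "ty":-0.18, "rz":0.24, "aperture":0.02}, {"tx":0.044, "ty":-0.215, "rz":0.28, "aperture":0.02}, {"tx":0.05, "ty":-0.25, "rz":0.31, "aperture":0.02}, {"tx":0.056, "ty":-0.28, "rz":0.34, "aperture":0.02}, {"tx":0.062, "ty":-0.31, "rz":0.36, "aperture":0.02}, {"tx":0.066, "ty":-0.33, "rz":0.38, "aperture":0.02}, {"tx":0.067, "ty":-0.335, "rz":0.38, "aperture":0.02}]' --grip_n 60

```text
time: 6.3
ee_pos: [0.4178, 0.1027, 0.1844]
eef_rot: [0.995, -0.098, -0.001, 0.0]
ft_force: [0.1, -0.3, -1.4]
width: 0.0273
grip_force: 60.0
```

Call:
pendant --plan '[{"aperture":0.02}, {"aperture":0.02}]'

```text
time: 6.5
ee_pos: [0.4185, 0.0995, 0.1849]
eef_rot: [0.995, -0.1, -0.001, 0.0]
ft_force: [-0.9, -1.3, -0.8]
width: 0.0276
grip_force: 60.0
```

Run:
```python
from h import *
c=grab("wrist","w2")
s=r.read_state();print(s["ee_pos"],s["eef_rot"],s["time"])
```

```text
[0.41856517 0.09941682 0.18511891] [ 9.94977674e-01 -1.00096250e-01 -3.33648225e-04  2.40178667e-04] 6.55
```

View pics/w2.png

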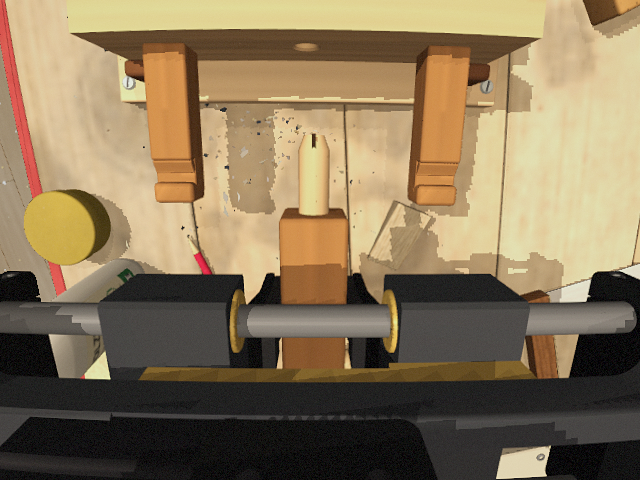

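The view shows the hole mouth at (306,46), the board's top front edge from (74,33) to (541,39), and the fitted pegs at x≈172 and x≈440. The held peg has shoulder corners at (281,210) and (347,210) and its tip at about (314,135). The glue bottle is low on the left, so I'll check clearance to the gripper body.

Run:
```python
from h import *
c=grab("wrist"); im=c["img"]; hsv=cv2.cvtColor(im,cv2.COLOR_RGB2HSV)
# board top front edge
e=plane(c,[(74,33),(541,39)],.108); d=e[0]-e[1]; yaw=np.arctan2(d[1],d[0])-np.pi/2
print("edge",e.round(4),"len",np.linalg.norm(d),"yaw",yaw,"mid",e.mean(0))
m=((hsv[:,:,1]>130)&(hsv[:,:,0]<16)).astype(np.uint8); m=cv2.morphologyEx(m,cv2.MORPH_OPEN,np.ones((5,5)))
n,l,st,ce=cv2.connectedComponentsWithStats(m)
for (u0,v0) in [(172,120),(440,120)]:
    k=l[v0,u0]; print(st[k])
    for v in (80,140,190):
        u=np.where(l[v]==k)[0]; print(v,u.min(),u.max()+1, plane(c,[(u.min(),v),(u.max()+1,v)],.084).round(4)[:,:2].tolist())
print("fit peg end tops",plane(c,[(178,201),(436,205)],.07))
print("hole",plane(c,[(306,46.5)],.07))
# peg: top z = tcp -.0255+.028
z=r.read_state()["ee_pos"][2]-.0255
print("shoulder",plane(c,[(281,210),(347,210)],z+.028),"tip",plane(c,[(314,137)],z+.014),z)
g=hsv[20:60,280:335]; 
cv2.imwrite("pics/hole.png",np.hstack([cv2.resize(im[20:70,270:345][:,:,::-1],None,fx=5,fy=5,interpolation=cv2.INTER_CUBIC),cv2.resize(im[110:230,265:365][:,:,::-1],(208,250))]))
s=grab("scene"); print("bottle base",plane(s,[(216,216)],0),"cap",plane(s,[(212,151)],.165))
```

```text
edge [[ 0.5788  0.2061  0.108 ]
 [ 0.5222 -0.0553  0.108 ]] len 0.26746008312748404 yaw -0.2131830742472225 mid [0.55048315 0.07535989 0.108     ]
[ 125   43   79  160 5511]
80 159 198 [[0.5486, 0.1731], [0.5431, 0.1484]]
140 158 198 [[0.5128, 0.1845], [0.5071, 0.1583]]
190 175 204 [[0.4785, 0.1828], [0.4744, 0.1632]]
[ 408   45   82  161 7034]
80 415 486 [[0.5155, 0.0131], [0.5073, -0.0323]]
140 411 462 [[0.4791, 0.0209], [0.4727, -0.0126]]
190 408 456 [[0.4469, 0.0274], [0.4405, -0.0051]]
fit peg end tops [[0.46988192 0.18860135 0.07      ]
 [0.42970901 0.00536538 0.07      ]]
hole [[0.55167044 0.07663844 0.07      ]]
shoulder [[0.46637757 0.10196465 0.18777071]
 [0.4612424  0.0766267  0.18777071]] tip [[0.49121594 0.08372467 0.17377071]] 0.15977071013874067
bottle base [[0.39369872 0.29768359 0.        ]] cap [[0.38620143 0.27164532 0.165     ]]
```

View pics/hole.png

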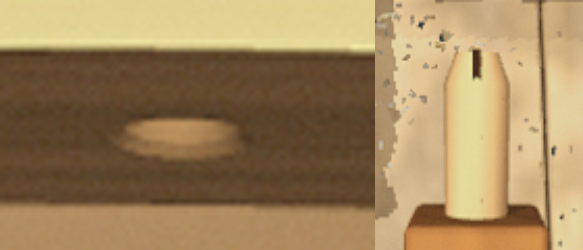

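Call:
pendant --plan '[{"tx":0.01, "ty":-0.002, "tz":0.01, "rz":0.006, "aperture":0.02}, {"tx":0.02, "ty":-0.004, "tz":0.025, "rz":0.012, "aperture":0.02}, {"tx":0.03, "ty":-0.006, "tz":0.04, "rz":0.012, "aperture":0.02}, {"tx":0.0416, "ty":-0.0061, "tz":0.055, "rz":0.012, "aperture":0.02}, {"tx":0.0416, "ty":-0.0061, "tz":0.07, "rz":0.012, "aperture":0.02}, {"tx":0.0416, "ty":-0.0061, "tz":0.085, "rz":0.012, "aperture":0.02}, {"tx":0.0416, "ty":-0.0061, "tz":0.095, "rz":0.012, "aperture":0.02}, {"tx":0.0416, "ty":-0.0061, "tz":0.101, "rz":0.012, "aperture":0.02}, {"tx":0.0416, "ty":-0.0061, "tz":0.1036, "rz":0.012, "aperture":0.02}, {"tx":0.0416, "ty":-0.0061, "tz":0.1036, "rz":0.012, "aperture":0.02}, {"tx":0.0416, "ty":-0.0061, "tz":0.1036, "rz":0.012, "aperture":0.02}]' --grip_n 60

```text
time: 7.75
ee_pos: [0.461, 0.0985, 0.0825]
eef_rot: [0.994, -0.105, 0.0, -0.0]
ft_force: [0.7, -1.2, -0.5]
width: 0.0274
grip_force: 60.0
```

Run:
```python
from h import *
c=grab("wrist","w3"); s=r.read_state();print(s["ee_pos"],s["eef_rot"],s["ft_force"],s["time"])
d=grab("scene"); cv2.imwrite("pics/s3.png",cv2.resize(d["img"][150:290,240:420][:,:,::-1],None,fx=4,fy=4,interpolation=cv2.INTER_CUBIC))
```

```text
[0.46102838 0.09854096 0.08255379] [ 9.94430936e-01 -1.05388905e-01  5.16614870e-04 -1.61812452e-04] [-1.03111207 -0.20613497 -1.02946398] 7.8
```

View pics/w3.png

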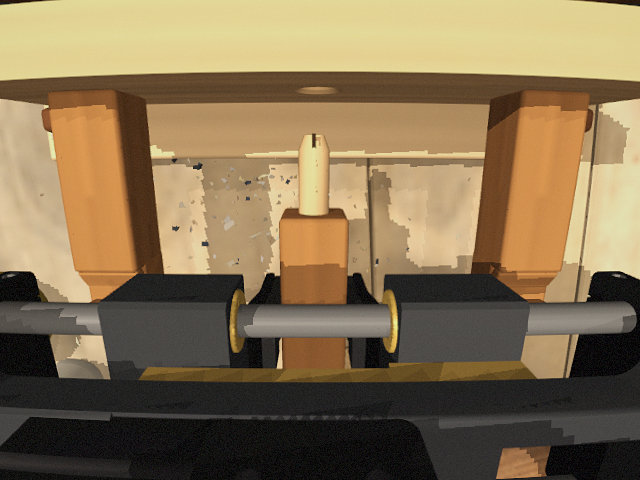

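View pics/s3.png

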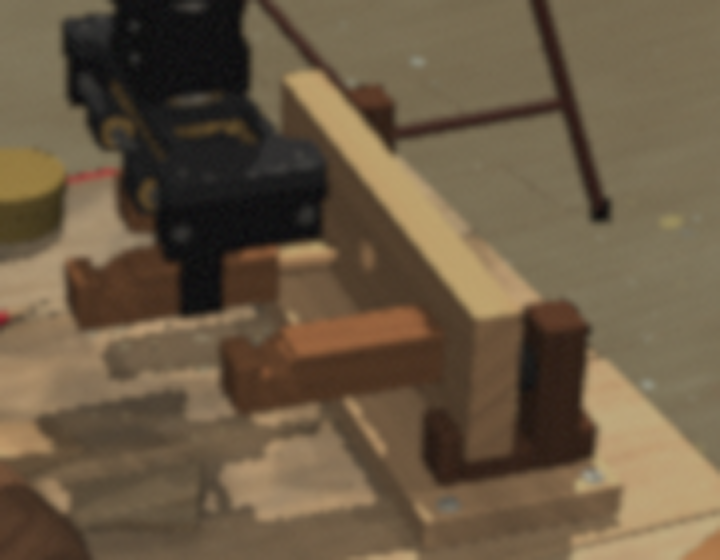

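The wrist view shows the tip at (314,137) about 2 cm short of the hole mouth at (318,90). The scene crop shows the tenon roughly level with the hole: tip at (333,254), hole at (367,257) in crop pixels.

Run:
```python
from h import *
c=grab("wrist"); s=r.read_state(); p=s["ee_pos"]; q=s["eef_rot"]
from scipy.spatial.transform import Rotation as R
M=R.from_quat(q).as_matrix(); print(M.round(4).tolist(), p)
e=plane(c,[(30,84),(610,87)],.108)
u=lambda X:((X-p)@M).round(4)
print("hole tool",u(plane(c,[(318,90)],.07)),"tip",u(plane(c,[(314,137)],.07)),"tenon root",u(plane(c,[(314,214)],p[2]-.0255+.014)),"shoulder",u(plane(c,[(281,210),(347,210)],p[2]+.0025)))
im=c["img"]
g=cv2.cvtColor(im,cv2.COLOR_RGB2GRAY)
for col in (180,230,400,450): 
    v=np.argmin(np.diff(g[60:100,col].astype(int)))+60; print(col,v,u(plane(c,[(col,v+1)],.108)))
# lateral extents: tenon and fitted pegs rows
d=grab("scene"); 
P=np.array(d["pose"]); o=P[:3,3]
a=plane(d,[(323.25,213.5),(331.75,214.25)],0)
n=M[:,1]
for X,off in zip(a,(-.0,-.0)):
    # intersect ray with vertical plane through the peg axis (tool y = 0.001)
    dd=X-o; t=((p+M[:,1]*.0009-o)@n)/(dd@n); Y=o+t*dd; print("scene pt",Y.round(4),u(Y))
```

```text
[[0.9778, -0.2096, 0.0009], [-0.2096, -0.9778, 0.0002], [0.0008, -0.0004, -1.0]] [0.46093972 0.09852165 0.08241898]
hole tool [[0.0929 0.0025 0.0125]] tip [[0.0744 0.0009 0.0125]] tenon root [[0.0422 0.0009 0.0115]] shoulder [[ 0.0464 -0.0121 -0.0025]
 [ 0.0464  0.0138 -0.0025]]
180 72 [[ 0.0926 -0.0399 -0.0255]]
230 71 [[ 0.0926 -0.0246 -0.0255]]
400 71 [[ 0.0927  0.0267 -0.0255]]
450 72 [[ 0.0927  0.0421 -0.0255]]
scene pt [0.5351 0.0817 0.0716] [0.076  0.0009 0.0109]
scene pt [0.5528 0.0779 0.0668] [0.0941 0.0009 0.0157]
```

Call:
pendant --plan '[{"ty":0.0016, "tz":0.0012, "aperture":0.02}, {"ty":0.0016, "tz":0.0012, "aperture":0.02}, {"ty":0.0016, "tz":0.0012, "aperture":0.02}, {"tx":0.005, "ty":0.0016, "tz":0.0012, "aperture":0.02}, {"tx":0.01, "ty":0.0016, "tz":0.0012, "aperture":0.02}, {"tx":0.014, "ty":0.0016, "tz":0.0012, "aperture":0.02}, {"tx":0.018, "ty":0.0016, "tz":0.0012, "aperture":0.02}, {"tx":0.021, "ty":0.0016, "tz":0.0012, "aperture":0.02}, {"tx":0.024, "ty":0.0016, "tz":0.0012, "aperture":0.02}, {"tx":0.024, "ty":0.0016, "tz":0.0012, "aperture":0.02}]' --grip_n 60

```text
time: 8.95
ee_pos: [0.4841, 0.0918, 0.0808]
eef_rot: [0.994, -0.106, 0.0, -0.0]
ft_force: [-0.4, -0.6, -0.6]
width: 0.0277
grip_force: 60.0
```

```bash
python3 -c "
from h import *
s=r.read_state();print(s['ee_pos'],s['ft_force'],s['eef_rot'])"
```

```text
[0.48413234 0.09175931 0.08076444] [-0.41316821 -0.56496065 -0.647588  ] [ 9.94416977e-01 -1.05521865e-01  1.01455102e-04 -4.09370479e-05]
```

Call:
pendant --plan '[{"tx":0.003, "aperture":0.02}, {"tx":0.006, "aperture":0.02}, {"tx":0.009, "aperture":0.02}, {"tx":0.012, "aperture":0.02}, {"tx":0.015, "aperture":0.02}, {"tx":0.017, "aperture":0.02}, {"tx":0.018, "aperture":0.02}, {"tx":0.018, "aperture":0.02}, {"tx":0.018, "aperture":0.02}]' --grip_n 60

```text
time: 9.85
ee_pos: [0.5013, 0.0881, 0.0807]
eef_rot: [0.994, -0.105, -0.0, 0.0]
ft_force: [-0.2, -0.3, -0.5]
width: 0.0277
grip_force: 60.0
```

Call:
pendant --plan '[{"tx":0.001, "aperture":0.02}, {"tx":0.002, "aperture":0.02}, {"tx":0.003, "aperture":0.02}, {"tx":0.004, "aperture":0.02}, {"tx":0.004, "aperture":0.02}, {"tx":0.004, "aperture":0.02}]' --grip_n 60

```text
time: 10.45
ee_pos: [0.5053, 0.0872, 0.0807]
eef_rot: [0.994, -0.105, 0.0, 0.0]
ft_force: [-0.1, 0.8, -0.9]
width: 0.0276
grip_force: 60.0
```

```bash
python3 -c "
from h import *
c=grab('wrist','w5')
s=r.read_state();print(s['ee_pos'],s['ft_force'],s['eef_rot'])"
```

```text
[0.50526778 0.08726345 0.08074808] [ 0.24922033 -0.16650963 -1.45792375] [ 9.94428049e-01 -1.05417528e-01  3.69525934e-06 -2.84730056e-05]
```

View pics/w5.png

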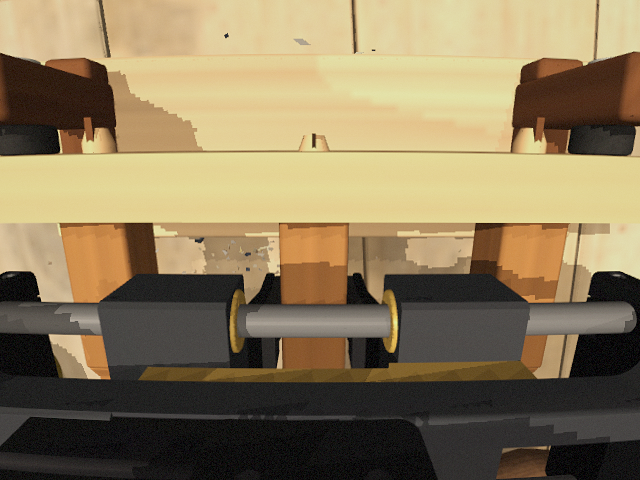

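The tenon's tip now shows behind the board at (314,142), with no contact force yet. I'll creep forward until the shoulder meets the face.

Call:
pendant --plan '[{"tx":0.0005, "aperture":0.02}, {"tx":0.001, "aperture":0.02}, {"tx":0.0015, "aperture":0.02}, {"tx":0.002, "aperture":0.02}, {"tx":0.002, "aperture":0.02}, {"tx":0.002, "aperture":0.02}]' --grip_n 60

```text
time: 11.1
ee_pos: [0.5072, 0.0868, 0.0808]
eef_rot: [0.994, -0.105, 0.0, -0.0]
ft_force: [-0.4, 0.0, -0.9]
width: 0.0277
grip_force: 60.0
```

Call:
pendant --plan '[{"tx":0.0005, "aperture":0.02}, {"tx":0.001, "aperture":0.02}, {"tx":0.0015, "aperture":0.02}, {"tx":0.002, "aperture":0.02}, {"tx":0.002, "aperture":0.02}, {"tx":0.002, "aperture":0.02}]' --grip_n 60

```text
time: 11.7
ee_pos: [0.5092, 0.0864, 0.0808]
eef_rot: [0.994, -0.105, -0.0, -0.0]
ft_force: [0.2, -0.1, -1.4]
width: 0.0277
grip_force: 60.0
```

Call:
pendant --plan '[{"tx":0.0005, "aperture":0.02}, {"tx":0.001, "aperture":0.02}, {"tx":0.0015, "aperture":0.02}, {"tx":0.002, "aperture":0.02}, {"tx":0.002, "aperture":0.02}, {"tx":0.002, "aperture":0.02}]' --grip_n 60

```text
time: 12.3
ee_pos: [0.5107, 0.0861, 0.0807]
eef_rot: [0.994, -0.105, -0.0, 0.0]
ft_force: [-5.8, 0.9, 2.7]
width: 0.0273
grip_force: 60.0
```

Call:
pendant --plan '[{"tx":0.0005, "aperture":0.02}, {"tx":0.001, "aperture":0.02}, {"tx":0.001, "aperture":0.02}, {"tx":0.001, "aperture":0.02}]' --grip_n 60

```text
time: 12.7
ee_pos: [0.5113, 0.0859, 0.0806]
eef_rot: [0.994, -0.105, -0.001, 0.0]
ft_force: [-7.2, 1.0, 4.1]
width: 0.0275
grip_force: 60.0
```

Call:
pendant --plan '[{"tx":0.0005, "aperture":0.02}, {"tx":0.001, "aperture":0.02}, {"tx":0.0015, "aperture":0.02}, {"tx":0.002, "aperture":0.02}, {"tx":0.002, "aperture":0.02}, {"tx":0.002, "aperture":0.02}, {"tx":0.002, "aperture":0.02}]' --grip_n 60

```text
time: 13.4
ee_pos: [0.5126, 0.0857, 0.0805]
eef_rot: [0.994, -0.105, -0.002, 0.0]
ft_force: [-10.2, 0.9, 6.8]
width: 0.0275
grip_force: 60.0
```

Run:
```python
from h import *
c=grab('wrist','w6')
F=[]
for i in range(6):
    grab('wrist'); s=r.read_state(); F.append(s['ft_force'])
print(np.mean(F,0),s['ee_pos'],s['eef_rot'],s['torque'])
g=cv2.cvtColor(c["img"],cv2.COLOR_RGB2GRAY).astype(int)
from scipy.spatial.transform import Rotation as R
M=R.from_quat(s['eef_rot']).as_matrix()
print([g[190:250:3,x].tolist() for x in (315,200,420)])
```

```text
[-10.62033563   0.92284048   6.25336246] [0.5125721  0.08568164 0.08053438] [ 9.94453673e-01 -1.05163567e-01 -1.57075354e-03  2.21055465e-04] [ 0.21801926  2.22865962 -0.0108688 ]
[[208, 211, 211, 212, 213, 210, 210, 210, 207, 207, 207, 207, 207, 210, 211, 91, 148, 147, 146, 147], [208, 211, 211, 213, 212, 211, 210, 211, 210, 209, 206, 207, 207, 209, 209, 152, 157, 158, 161, 151], [209, 209, 210, 212, 212, 210, 210, 209, 207, 207, 206, 208, 209, 209, 211, 147, 146, 206, 207, 198]]
```

View pics/w6.png

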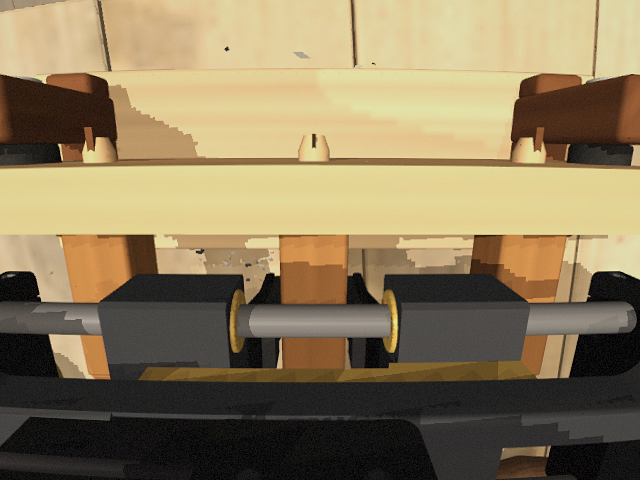

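The middle tenon's tip at (314,135) sticks out level with the fitted ones at (100,137) and (530,137), and onset of contact matches the shoulder distance, so the peg is seated. I'll trim slightly to ease the vertical load and reach about 12 N.

Call:
pendant --plan '[{"tx":0.0003, "tz":-0.0003, "aperture":0.02}, {"tx":0.0006, "tz":-0.0006, "aperture":0.02}, {"tx":0.0008, "tz":-0.0008, "aperture":0.02}, {"tx":0.0008, "tz":-0.0008, "aperture":0.02}, {"tx":0.0008, "tz":-0.0008, "aperture":0.02}, {"tx":0.0008, "tz":-0.0008, "aperture":0.02}, {"tx":0.0008, "tz":-0.0008, "aperture":0.02}]' --grip_n 60

```text
time: 14.45
ee_pos: [0.5127, 0.0857, 0.0807]
eef_rot: [0.994, -0.105, -0.002, 0.0]
ft_force: [-10.7, 1.8, 3.5]
width: 0.0279
grip_force: 60.0
```

Run:
```python
from h import *
F=[]
for i in range(8):
    r.camera('wrist'); s=r.read_state(); F.append(s['ft_force'])
print(np.mean(F,0),np.std(F,0),s['ee_pos'],s['eef_rot'],s['grip_force'],s['time'])
```

```text
[-10.82247793   1.81570428   2.53299802] [0.47874203 0.40777791 0.55901454] [0.51266466 0.08565846 0.08068448] [ 9.94464749e-01 -1.05044864e-01 -2.31387481e-03  2.92972206e-04] 60.00086470507085 14.85
```

```bash
python3 -c "
from bench import r
print(r.close_job())"
```

```text
the job is handed in; nothing more can be done
None
```

I handed the job in at about 15 s with the peg seated in the middle hole, notch up and gripped at 60 N, pressing the board with a steady 11 N or so; the handover call printed no verdict, so I don't know the judged result.

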